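# Seat the strip boat and lock it with the two-stage retaining lever

### The job

With the fingertips only, gently push the black strip boat along its metal nest until its end rests against the blue stop. Then push the red-handled retaining lever from the white dot, past the first click at the yellow dot, all the way to its second stop at the green dot, so that its foot lies across the seated boat, and take the hand away. Do not grip or lift anything, and leave the objective, the clear box and the loupe where they are.

Things in the scene. Friction and masses are not known exactly. Their poses are not given: they have to be found in the camera images.
- boat_nest: Fixed metal nest. Origin: underside, on the channel's centre line; y along the channel, x across it, z up. Plate 8 mm thick: x -42..42, y -120..160 mm, plus a dark lever plate x -142..-40, y -117..39 mm. The boat slides on the plate (z 8 mm) towards -y between steel rails (inner faces x +-30 mm, y -105..30, tops z 16). No fixed part of the nest is higher than 28 mm.
- stop_face (a point): Middle of the blue end stop's face that meets the boat, at the plate's top: x 0, y -105, z 8 mm in the nest's frame. The stop block is 72 mm wide, its top at z 22 mm.
- black_boat: Loose black strip boat, 56 (its x) x 190 (its y) x 9 mm, about 0.12 kg. Origin: centre of its underside. It lies flat in the nest, axes along the nest's, 35 to 70 mm short of the stop. On the stop its origin is at y = -10 mm in the nest's frame, and its free (+y) end, the one to push, at y = 85 mm, still outside the rails.
- hold_lever (a joint): Lever angle (rad), growing counterclockwise seen from above: 0 off stop (white dot), 0.65 first detent (yellow), 1.30 second stop (green). Sprung: below about 0.31 it falls back to 0, from 0.31 to 0.99 it is drawn to the first detent, above 0.99 it snaps on to the second stop. Push at the handle: up to about 7 N to leave 0 (it then runs to the detent by itself), the same to pass the detent.
- lever_pivot (a point): Lever's vertical pivot axis, at x -58, y -50 mm in the nest's frame; point at z 28 mm. Its boss is 26 mm in diameter, top at 34 mm. Flat arm 14 mm wide, heights 19 to 28 mm, from the handle through the pivot to a foot 51 mm beyond, which passes 2.5 mm above the boat. The dots lie 76 mm from the pivot.
- handle_top (a point): Centre of the top of the lever's red upright handle: round post, 16 mm in diameter, heights 28 to 74 mm above the worktop (this point at 74), 62 mm from the pivot axis. In the nest's frame its direction from the pivot is at angle (joint - 1.30 + pi) from +x: nearly +y at 0, straight -x at 1.30.
- spare_objective: Loose bystander: black round objective, 47 mm in diameter, 43 mm high, on the worktop near the nest. Origin: centre of its underside.
- clear_box: Loose bystander: small whitish box, 39 x 71 x 23 mm, on the worktop near the nest. Origin: centre of its underside.
- folding_loupe: Loose bystander: grey folding loupe, 52 x 30 x 16 mm, on the worktop beyond the nest. Origin: centre of its underside.

How it is judged (in metres and radians):
On the way, in this order (a step that is already met when the one before it is completed fails the run):
1. the boat's end is against the blue stop (within 3 mm) while the lever is still off (y of black_boat in the frame of boat_nest below -0.007 m and value of joint hold_lever below 0.3 rad), for 0.2 s.
2. the lever is on its second stop (value of joint hold_lever above 1.24 rad), for 0.2 s.
At the end, for the whole second after the job is handed in: The lever rests on its second stop (above 1.24 rad of 1.30), and the boat lies flat and still in the nest with its end within 3 mm of the blue stop (value of joint hold_lever above 1.24 rad and y of black_boat in the frame of boat_nest below -0.007 m and angle between black_boat's own z axis and vertical below 0.05 rad and height (world z) of black_boat below 0.011 m and linear speed of black_boat below 0.01 m/s); the robot touches nothing.
It fails at once if the boat is lifted or tipped up (height (world z) of black_boat above 0.016 m or angle between black_boat's own z axis and vertical above 0.15 rad).
It fails at once if the lever or the boat is gripped or forced: more than 45 N between it and the fingers (contact force between the fingers and hold_lever above 45 N or contact force between the fingers and black_boat above 45 N).
It fails at once if the objective, the clear box or the loupe is displaced by more than 15 mm (distance of any of spare_objective, clear_box, folding_loupe from where it was at the start of the episode above 0.015 m).
It also fails if it takes over 48 s, if anything falls off the work surface, if the arm or the gripper's body presses on something with over 40 N, if the wrist force passes 120 N, or if a joint passes its speed limit or range.

### The arm

A 6-joint arm with a two-finger parallel gripper is mounted at the origin on a cart in front of the work surface, level with it; the furniture and walls round the work are solid. World frame = base frame: x ahead of the robot, y to its left, z up, the work surface at z = 0. Lengths are in mm, angles in rad, forces in N, time in s.
With the tool pointing down it reaches from about 275 to 825 mm from the base axis. Payload 4.9 kg.
Tool frame: the origin (TCP) lies at the very end of the fingers, on their centre line; the grasp point (between the pads) lies 19 mm behind it; z points along the fingers, y is the direction in which the jaws open and shut (so a half turn about z gives the same grasp; the last joint's range is limited). The gripper opens to 85 mm and grips with 20 to 120 N. Pads are 22 mm wide; open, the fingers measure 114 mm over their backs; the gripper's body (76 mm by 85 mm) begins 54 mm behind the grasp point. The pads swing forward as they close: fully open they stand 13 mm farther back than shut.
Start: joints at [-0.134, 0.326, -0.193, 1.052, 0, 1.437], TCP at [550.017, 0.009, 231.281] pointing down, gripper open.
Joint ranges: [-2.65, 2.65], [-0.97, 1.79], [-1.3, 1.35], [-1.93, 2.1], [-1.47, 1.37], [-3.14, 3.14]. Speed limits (rad/s): [2.57, 2.57, 3.14, 3.14, 3.14, 3.14].

### API

Orientations are given as [roll, pitch, yaw] about the fixed x, y, z axes, in that order (R = Rz(yaw) Ry(pitch) Rx(roll)).
In Python, from bench import bot, solve_ik, imaging gives the robot as it stands. Calls block until the motion is done:
- bot.move_ptp(position, orientation): joint-space move of the TCP to a pose.
- bot.movel(position, rot=None, max_speed=150, threshold=None): straight line of the TCP; rot=None keeps the orientation; max_speed is the mean speed in mm/s. With threshold (N) it stops when the force on the tool has changed by that much, and returns True; else False.
- bot.move_j(angles): joint-space move.
- bot.grip(opening, effort=None): opening from 0.0 (shut) to 1.0 (fully open); effort is the grip in N (None keeps the last); returns when the fingers have stopped.
- bot.dwell(seconds).
- solve_ik(position, orientation): joint angles nearest the present ones, or None.
- bot.get_state(): the state.
- imaging.capture(name): name is "scene" or "side" or "wrist"; returns the picture (420x560x3 uint8, blue, green, red); there is no depth.
- imaging.camera_model(name): a dict with "K" (3x3 intrinsics, pixels), "k1" (the pictures are not rectified: a ray, as slopes to the right and down, at radius r is drawn at 1 + k1 r^2 times it, then the intrinsics apply), "position" and "rotation" of the camera in the world. Camera axes: x right, y up, looking along -z (the intrinsics and any distortion apply to the point x, -y, -z); pixel columns grow to the right and rows downward; lengths in mm; the calibration is good to about 2 mm. A picture is of the moment at which its call begins: read the wrist's pose just before it. camera_model takes no time and is no camera call; for the wrist camera it gives the pose at the moment of the call.
A pose or a line that the arm cannot do raises bot.IKError and nothing moves.
- bot.sign_off(): hands the job in, once; it reports no verdict.
The state is a dict: "t": time; "qpos": joint angles; "joint_velocities": joint speeds; "effort": joint torques, N m; "tcp_pos": TCP position; "orientation": TCP orientation; "contact_force": force on the tool from outside, world axes, zero at the start; "wrist_torque": the same for the moment, N m; "opening": opening from 0.0 (shut) to 1.0 (fully open).
Only numpy, scipy, OpenCV 4.12 (cv2) and the standard library are available. Lean on these libraries where they do the work, as an engineer would, in place of code of your own. Each camera call takes 0.05 s, during which the arm holds its last target.

## Working session

There is one attempt and no reset: what is moved stays moved. The work goes in short steps, each a Python script; the robot and the scene stay as the last script left them, time stands still between calls to the robot, and variables do not carry over. Pictures are saved under pics/ and viewed, and the job is handed in when it is done.

```bash
ls; mkdir -p pics
python3 - <<'E'
from bench import bot, imaging
import cv2
for n in ["scene","side","wrist"]:
    m=imaging.camera_model(n); im=imaging.capture(n); cv2.imwrite(f"pics/{n}0.png",im)
    print(n,m)
print(bot.get_state())
E
```

```text
pics
scene {'K': array([[537.25938401,   0.        , 284.54855398],
       [  0.        , 537.25938401, 209.64880471],
       [  0.        ,   0.        ,   1.        ]]), 'k1': 0.02559359567361715, 'position': array([ 134.65652175, -691.86955378,  623.83892183]), 'rotation': array([ 0.92262063,  0.01157498, -0.58787043])}
side {'K': array([[388.0939968 ,   0.        , 288.27681664],
       [  0.        , 388.0939968 , 205.06771644],
       [  0.        ,   0.        ,   1.        ]]), 'k1': -0.10719603834133314, 'position': array([ 514.97632166, -842.32833985,  367.41012745]), 'rotation': array([ 1.21400023, -0.02224207, -0.04256477])}
wrist {'K': array([[343.55994034,   0.        , 281.93879653],
       [  0.        , 343.55994034, 210.07608565],
       [  0.        ,   0.        ,   1.        ]]), 'k1': -0.01629911054958786, 'position': array([549.92122193,  69.52145674, 372.82345799]), 'rotation': array([-0.2793025 ,  0.00159618,  0.00116797])}
{'t': 0.15, 'qpos': array([-1.34178455e-01,  3.26773487e-01, -1.93380543e-01,  1.05200281e+00,
       -7.31369750e-06,  1.43658654e+00]), 'joint_velocities': array([ 0.00045604, -0.00443056,  0.00329529,  0.00189726, -0.00092416,
        0.00146358]), 'effort': array([ 1.04211274e-03, -4.43704247e+01,  2.62664723e+01,  1.04285317e-02,
       -1.23322516e-04, -3.51401161e-05]), 'tcp_pos': array([5.49541896e+02, 8.29002874e-02, 2.30671790e+02]), 'orientation': array([-3.14024339e+00, -1.74799209e-04,  1.57082755e+00]), 'contact_force': array([-0.37764342,  0.40855716,  0.08193202]), 'wrist_torque': array([-0.00859622, -0.03757347, -0.02427974]), 'opening': 1.0016620747912293}
```

View pics/scene0.png

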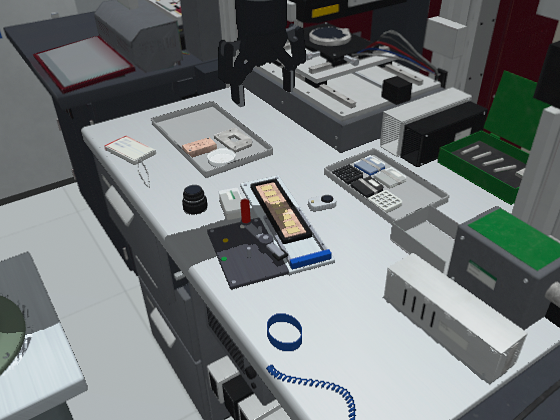

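View pics/side0.png

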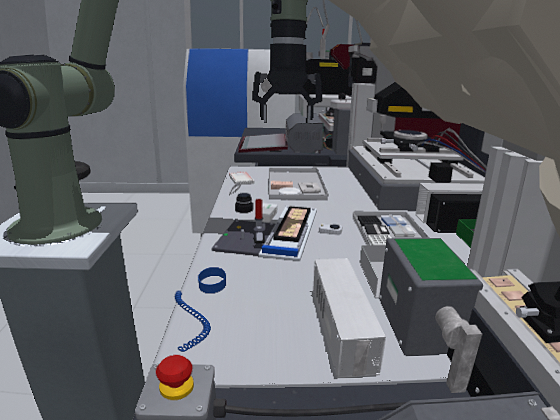

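View pics/wrist0.png

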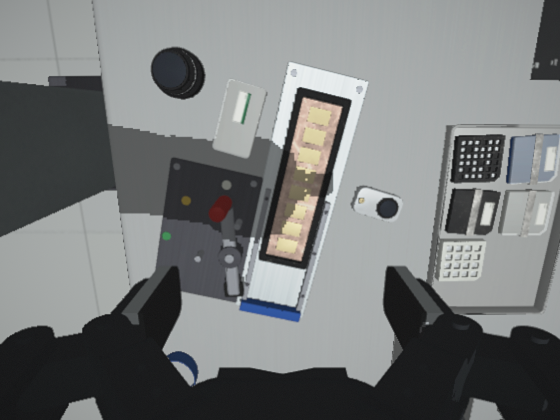

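The wrist view looks almost straight down. It shows the nest (blue stop at about (270,311), far end at (290,64)–(367,82)), the boat, the lever with its handle at (220,208) near the white dot, and the three bystanders. I'll enlarge it to pick features.

```bash
cat > h.py <<'E'
import numpy as np, cv2
from scipy.spatial.transform import Rotation as Ro
def ray(m,px):
    p=cv2.undistortPoints(np.array(px,float).reshape(-1,1,2),m["K"],np.array([m["k1"],0,0,0,0.])).reshape(-1,2)
    d=np.c_[p[:,0],-p[:,1],-np.ones(len(p))]
    return np.array(m["position"]), d@Ro.from_euler('xyz',m["rotation"]).as_matrix().T
def onz(m,px,z):
    o,d=ray(m,px); return o+d*((z-o[2])/d[:,2])[:,None]
def proj(m,P):
    R=Ro.from_euler('xyz',m["rotation"]).as_matrix()
    c=(np.array(P,float).reshape(-1,3)-m["position"])@R
    x=c[:,0]/-c[:,2]; y=-c[:,1]/-c[:,2]; f=1+m["k1"]*(x*x+y*y)
    return np.c_[x*f*m["K"][0,0]+m["K"][0,2], y*f*m["K"][1,1]+m["K"][1,2]]
WM={'K':np.array([[343.55994034,0,281.93879653],[0,343.55994034,210.07608565],[0,0,1]]),'k1':-0.01629911054958786,'position':np.array([549.92122193,69.52145674,372.82345799]),'rotation':np.array([-0.2793025,0.00159618,0.00116797])}
E
python3 - <<'E'
import cv2
im=cv2.imread("pics/wrist0.png")
c=im[55:335,135:415]; c=cv2.resize(c[:200],None,fx=2.85,fy=2.85,interpolation=cv2.INTER_NEAREST); cv2.imwrite("pics/w0a.png",c)
c=im[150:340,140:350]; c=cv2.resize(c,None,fx=3,fy=3,interpolation=cv2.INTER_NEAREST); cv2.imwrite("pics/w0b.png",c)
E
```

```text
(no output)
```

View pics/w0a.png

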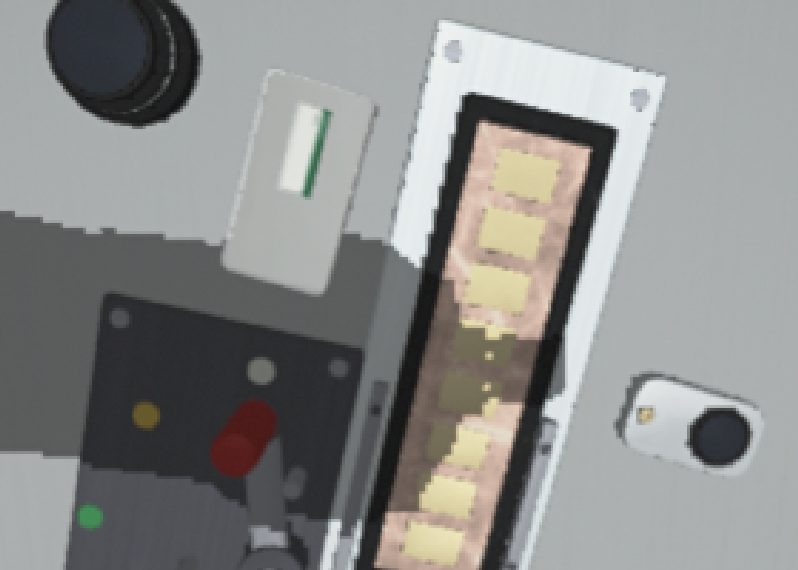

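View pics/w0b.png

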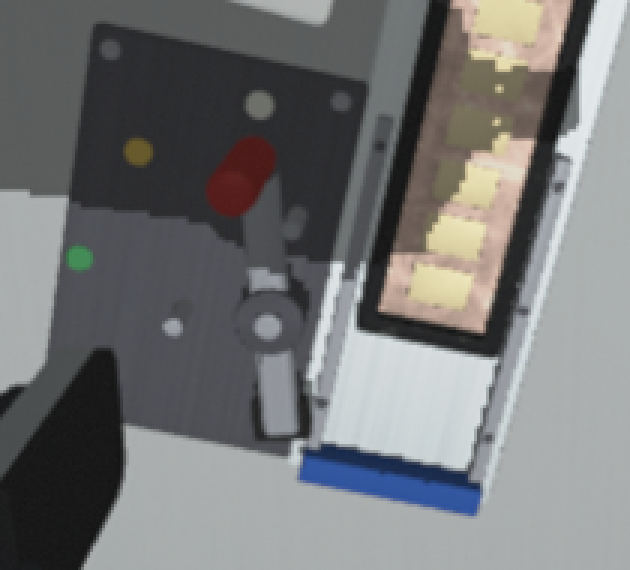

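```bash
cat > fit.py <<'E'
from h import *
from scipy.optimize import least_squares
a=lambda x,y:(135+x/2.85,55+y/2.85)
b=lambda x,y:(140+x/3,150+y/3)
F=[(a(440,20),(-42,160,8)),(a(664,75),(42,160,8)),(b(267,326),(-58,-50,34)),
 (b(302,452),(-36,-105,22)),(b(481,490),(36,-105,22))]
pv=np.array([-58,-50])
for q,px in ((0,b(259,105)),(.65,b(138,152)),(1.3,b(80,258))):
    t=q-1.3+np.pi; F.append((px,(*(pv+76*np.array([np.cos(t),np.sin(t)])),8)))
W=np.array([onz(WM,[f[0]],f[1][2])[0,:2] for f in F]); L=np.array([f[1][:2] for f in F],float)
def tr(p,L): c,s=np.cos(p[2]),np.sin(p[2]); return p[:2]+L@np.array([[c,s],[-s,c]])
r=least_squares(lambda p:(tr(p,L)-W).ravel(),[550,0,-.2],loss='soft_l1',f_scale=2)
print(r.x); print(np.round(tr(r.x,L)-W,1))
np.save("nest.npy",r.x)
def inv(p,W): c,s=np.cos(p[2]),np.sin(p[2]); return (W-p[:2])@np.array([[c,-s],[s,c]])
B=onz(WM,[a(467,93),a(616,130),b(360,325),b(497,353)],17)[:,:2]
print("boat corners nest",np.round(inv(r.x,B),1))
H=onz(WM,[b(232,193)],74)[0,:2]; d=inv(r.x,H[None])[0]-pv; print("handle",H,np.hypot(*d),"joint",(np.arctan2(d[1],d[0])-np.pi+1.3))
for n,px,z in (("obj",(177,72),43),("box1",a(270,70),23),("box2",a(378,105),23),("box3",a(222,267),23),("box4",a(325,295),23),("loupe",(379,204),16)):
    w=onz(WM,[px],z)[0,:2]; print(n,w,inv(r.x,w[None]))
E
python3 fit.py
```

```text
[ 5.60381422e+02 -4.69119863e+01 -2.27020005e-01]
[[-1.2  1.7]
 [ 2.   0.5]
 [-0.3 -0.7]
 [-0.4 -1.5]
 [ 0.8 -1.2]
 [ 0.1  0.3]
 [-0.1  0.4]
 [-0.4  0.4]]
boat corners nest [[-25.9 136.8]
 [ 27.3 136.8]
 [-25.1 -49. ]
 [ 27.7 -48.4]]
handle [490.82964616 -20.30234111] 62.29798039166249 joint -0.015100147590693336
obj [454.98417319 103.95012863] [[-136.64819764  123.26892535]]
box1 [499.32923328  99.15642382] [[-92.36202473 128.57918426]]
box2 [535.52174033  87.97676777] [[-54.58190417 125.8324104 ]]
box3 [479.73268848  33.52606044] [[-96.68399676  60.22210911]]
box4 [515.97884028  23.65374044] [[-59.14585655  58.76120104]]
loupe [653.89382695 -25.84525074] [[86.37141569 41.57349748]]
```

The fit gives the nest at (560.4, −46.9), yaw −0.227, with residuals of 2 mm or less. The boat's free end is at nest y ≈ 137–139, and the lever reads about 0. Next I'll shut the gripper and come down behind the boat.

```bash
cat >> h.py <<'E'
p=np.load("nest.npy")
def N(x,y,z):
    c,s=np.cos(p[2]),np.sin(p[2]); return [p[0]+c*x-s*y,p[1]+s*x+c*y,z]
YAW=np.pi/2+p[2]; ROT=[np.pi,0,YAW]
def innest(w):
    c,s=np.cos(p[2]),np.sin(p[2]); d=np.array(w[:2])-p[:2]; return np.array([c*d[0]+s*d[1],-s*d[0]+c*d[1],w[2]])
E
python3 - <<'E'
from h import *
from bench import bot, imaging
bot.grip(0.0)
bot.move_ptp(N(0,170,70),ROT)
bot.movel(N(0,170,11),max_speed=80)
s=bot.get_state(); print(s["t"],innest(s["tcp_pos"]),s["orientation"],s["contact_force"],s["opening"])
for n in ("scene","side","wrist"):
    im=imaging.capture(n)
    if n!="wrist": 
        u,v=proj(imaging.camera_model(n),s["tcp_pos"])[0]; print(n,u,v)
        u=int(np.clip(u,110,450));v=int(np.clip(v,85,335)); im=cv2.resize(im[v-85:v+85,u-110:u+110],None,fx=3,fy=3)
    cv2.imwrite(f"pics/{n}1.png",im)
E
```

```text
2.6417 [  0.30777821 170.14805656  11.24671329] [ 3.14112431e+00 -1.55167736e-04  1.34382755e+00] [ 0.3262543  -0.49050899 -0.3512462 ] -0.0006930743516040487
scene 257.4599742109456 174.0134318960778
side 301.5265823859092 204.2766997243518
```

View pics/scene1.png

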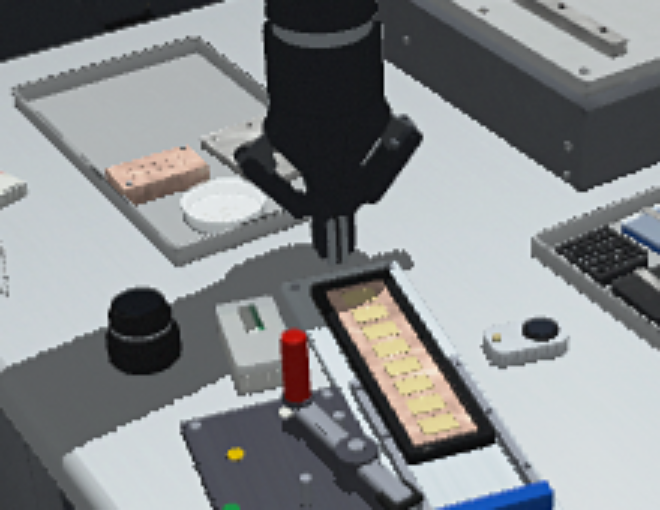

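View pics/wrist1.png

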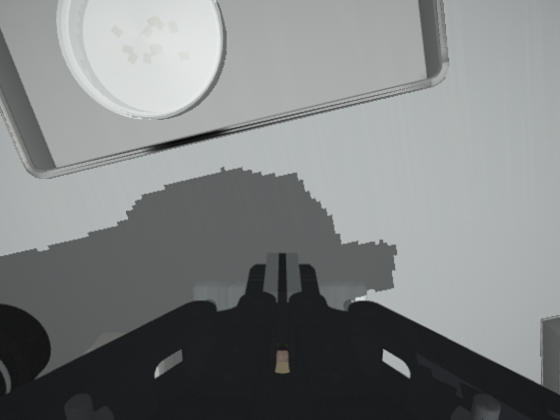

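The scene view shows the shut fingertips standing just beyond the boat's free end, at about (340,250) in the crop, and clear of the tray and box. Now I'll push slowly.

Run:
```python
from h import *
from bench import bot, imaging
def rep(m):
    s=bot.get_state(); print(m,round(s["t"],2),innest(s["tcp_pos"]).round(1),s["contact_force"].round(2))
print(bot.movel(N(0,152,11),max_speed=30,threshold=8)); rep("near")
print(bot.movel(N(0,103,11),max_speed=25,threshold=8)); rep("push")
print(bot.movel(N(0,86,11),max_speed=8,threshold=5)); rep("seat")
im=imaging.capture("scene"); cv2.imwrite("pics/scene2.png",cv2.resize(im[150:300,170:370],None,fx=4,fy=4))
```

```text
False
near 3.54 [1.00e-01 1.52e+02 1.10e+01] [-0.19  1.27 -0.35]
False
push 5.65 [  0. 103.  11.] [-0.88  0.59  0.41]
True
seat 6.75 [-0.2 96.6 10.7] [-0.07  0.76  0.36]
```

View pics/scene2.png

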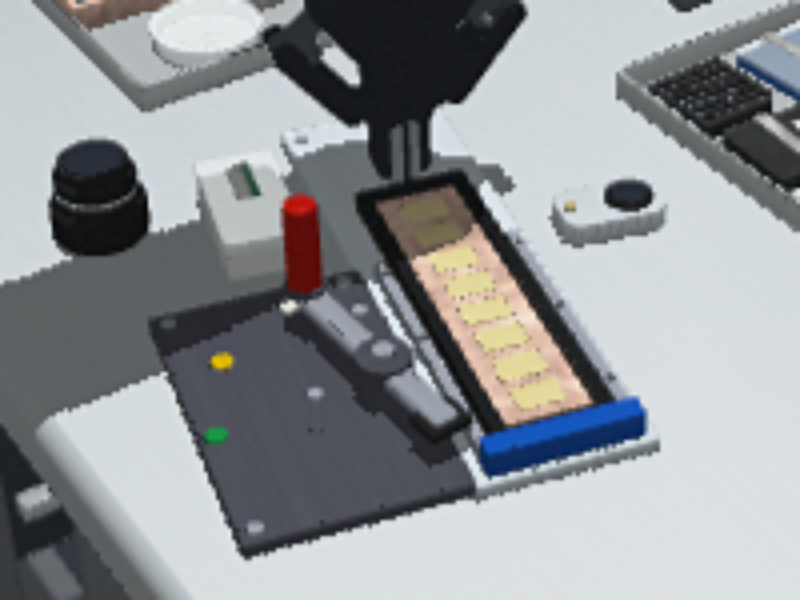

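The boat appears to be against the stop, and the tool at y=96.6 is close to the expected 96. I'll press once more to confirm a firm stop, then back off and look from above.

Run:
```python
from h import *
from bench import bot, imaging
def rep(m):
    s=bot.get_state(); print(m,round(s["t"],2),innest(s["tcp_pos"]).round(1),s["contact_force"].round(2))
print(bot.movel(N(0,84,11),max_speed=8,threshold=10)); rep("seat")
bot.movel(N(0,112,11),max_speed=40); rep("back")
bot.movel(N(0,125,90),max_speed=150)
bot.move_ptp(N(0,-10,190),ROT); bot.dwell(.2); rep("look")
m=imaging.camera_model("wrist"); im=imaging.capture("wrist"); np.save("m3.npy",m,allow_pickle=True); cv2.imwrite("pics/wrist3.png",im)
```

```text
True
seat 7.48 [-1.  96.6 10.3] [0.56 0.21 1.27]
back 8.02 [-1.000e-01  1.122e+02  1.090e+01] [-0.02 -0.39 -0.62]
look 9.61 [ -0.9  -8.7 188.4] [-0.62  0.15 -0.42]
```

View pics/wrist3.png

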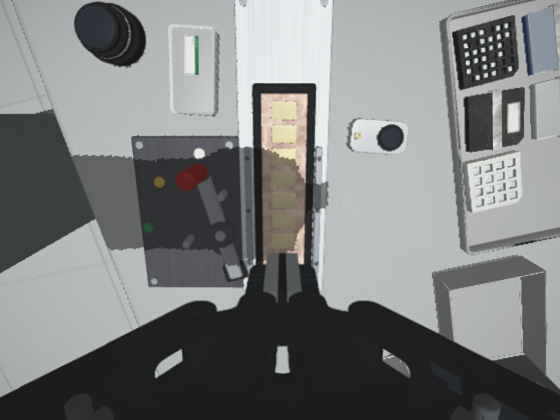

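Run:
```python
from h import *
m=np.load("m3.npy",allow_pickle=True).item()
for px,z in (((253,84),17),((316,84),17),((186,182),74),((220,237),34),((203,250),74)): print(px,innest(onz(m,[px],z)[0]).round(1))
im=cv2.imread("pics/wrist3.png").astype(int); b,g,r=[im[...,i] for i in range(3)]
ys,xs=np.where((r>90)&(g<50)&(b<50)); print("red",xs.min(),xs.max(),ys.min(),ys.max())
```

```text
(253, 84) [-26.2  83.7  17. ]
(316, 84) [28.1 83.9 17. ]
(186, 182) [-73.9   9.1  74. ]
(220, 237) [-57.8 -50.3  34. ]
(203, 250) [-64.3 -46.5  74. ]
red 177 193 172 189
```

The boat's free end reads y ≈ 84 (85 when seated), both presses stopped at the same firm point, and the lever is still at 0. Next I'll swing the lever with the finger's side face turning along with it.

```bash
cat > lev.py <<'E'
from h import *
def tool(q,off,z=42):
    th=q-1.30+np.pi
    c=np.array([-58,-50])+62*np.array([np.cos(th),np.sin(th)])
    t=np.array([-np.sin(th),np.cos(th)]); c=c-off*t
    return N(c[0],c[1],z),[np.pi,0,p[2]+q-1.30+np.pi/2]
def ljoint(w):
    d=innest(w)[:2]-[-58,-50]; return np.arctan2(d[1],d[0])%(2*np.pi)-np.pi+1.3
E
python3 - <<'E'
from lev import *
from bench import bot, imaging, solve_ik
for q in (0,.65,1.3): print(solve_ik(*tool(q,19)))
def rep(m):
    s=bot.get_state(); print(m,round(s["t"],2),innest(s["tcp_pos"]).round(1),s["orientation"].round(3),s["contact_force"].round(2))
P,R=tool(0,32,110); bot.move_ptp(P,R)
P,R=tool(0,32); bot.movel(P,R,max_speed=80); rep("down")
im=imaging.capture("scene"); cv2.imwrite("pics/scene4.png",cv2.resize(im[150:300,170:370],None,fx=4,fy=4))
E
```

```text
[-0.18392275  0.46649464 -0.53703515  0.56726654  0.          2.91389358]
[-0.20650811  0.40832734 -0.64289137  0.51957761  0.          2.24130823]
[-0.28261191  0.36767872 -0.71474284  0.48837477  0.          1.51520442]
down 11.88 [-43.3  18.3  42.4] [ 3.141e+00 -1.000e-03  4.400e-02] [ 1.01 -0.25  0.28]
```

View pics/scene4.png

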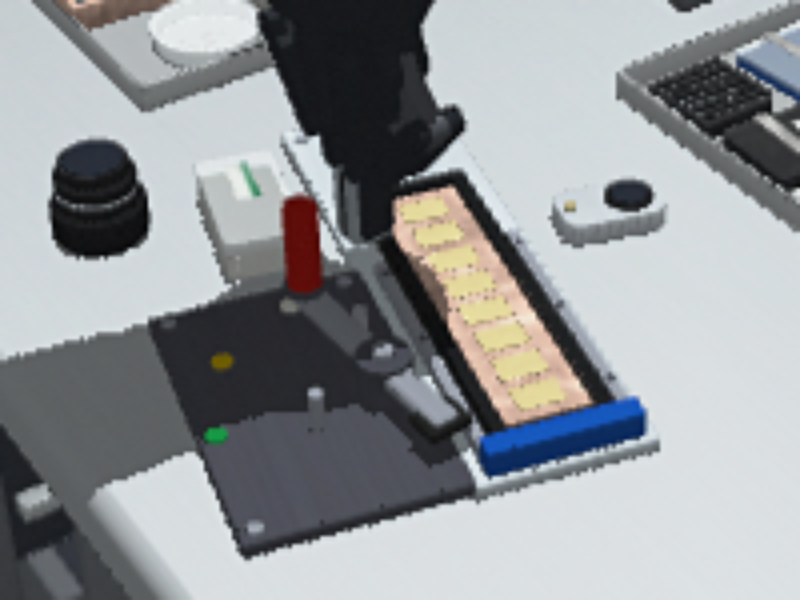

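The fingers stand beside the handle on its clockwise side, with the handle at about (302,245) in the crop. The boat is still against the stop. Now I'll push along the arc.

Run:
```python
from lev import *
from bench import bot, imaging
def rep(m):
    s=bot.get_state(); print(m,round(s["t"],2),innest(s["tcp_pos"]).round(1),s["contact_force"].round(1))
h=bot.movel(*tool(0,22),max_speed=40,threshold=25); rep(h)
for q in np.arange(0.1,1.151,0.15):
    h=bot.movel(*tool(q,19),max_speed=35,threshold=25); rep((round(q,2),h))
    if h: break
im=imaging.capture("scene"); cv2.imwrite("pics/scene5.png",cv2.resize(im[150:300,170:370],None,fx=4,fy=4))
```

```text
False 12.33 [-53.7  15.6  42.2] [-0.2  0.   0.5]
(np.float64(0.1), False) 12.75 [-61.5  14.8  42.3] [ 2.3  0.4 -0.1]
(np.float64(0.25), False) 13.18 [-71.8  13.4  42.3] [3.4 1.  0.3]
(np.float64(0.4), False) 13.6 [-82.6  10.1  41.7] [ 0.4 -0.3  0.1]
(np.float64(0.55), False) 14.03 [-90.3   6.1  42. ] [-0.9 -0.6 -0.6]
(np.float64(0.7), False) 14.45 [-97.7   0.8  42.2] [ 2.5  0.  -0.5]
(np.float64(0.85), False) 14.88 [-104.6   -5.2   42.2] [ 4.2  3.6 -1.2]
(np.float64(1.0), False) 15.3 [-112.3  -13.8   41.8] [0.4 1.  0.6]
(np.float64(1.15), False) 15.72 [-116.5  -22.    41.9] [ 0.1  0.6 -0.4]
```

View pics/scene5.png

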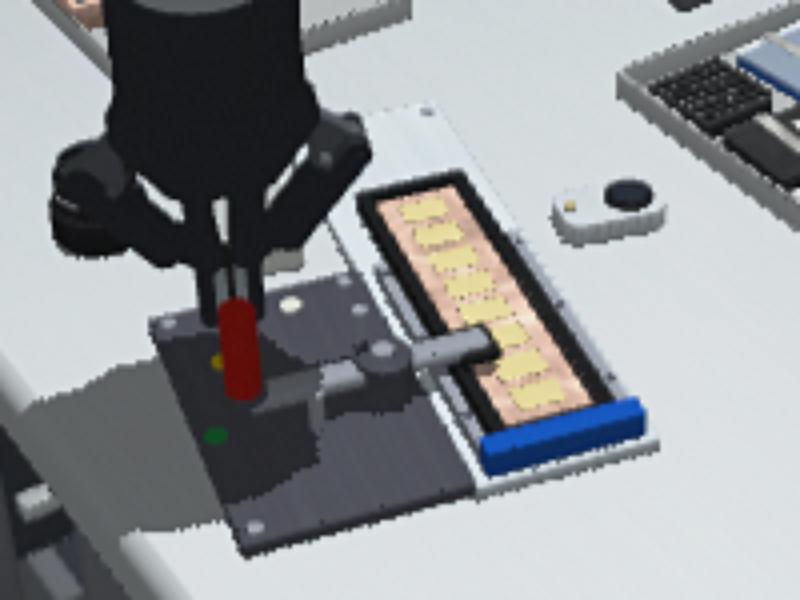

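Run:
```python
from lev import *
from bench import bot, imaging
def rep(m):
    s=bot.get_state(); print(m,round(s["t"],2),innest(s["tcp_pos"]).round(1),s["contact_force"].round(1))
m=imaging.camera_model("scene")
print("handle q est before", [ljoint(onz(m,[(170+236/4,150+v/4)],74)[0]) for v in (300,305,310)])
print("predicted handle top px for q", [ (q,((proj(m,N(-58+62*np.cos(q-1.3+np.pi),-50+62*np.sin(q-1.3+np.pi),74))[0]-[170,150])*4).round(0)) for q in (1.,1.15,1.3)])
for q in (1.22,1.30,1.34):
    h=bot.movel(*tool(q,19),max_speed=20,threshold=10); rep((q,h))
    if h: break
s=bot.get_state(); print("tool q",ljoint(s["tcp_pos"]))
# retreat
bot.movel(*tool(1.30,45),max_speed=60); rep("back")
bot.movel(*tool(1.30,45,150),max_speed=150)
bot.move_ptp(N(0,-10,215),ROT); bot.dwell(.2); rep("look")
m=imaging.camera_model("wrist"); im=imaging.capture("wrist"); np.save("m6.npy",m,allow_pickle=True); cv2.imwrite("pics/wrist6.png",im)
im=imaging.capture("scene"); cv2.imwrite("pics/scene6.png",cv2.resize(im[150:300,170:370],None,fx=4,fy=4))
```

```text
handle q est before [np.float64(1.270316118526431), np.float64(1.3219577175925854), np.float64(1.3717091054484218)]
predicted handle top px for q [(1.0, array([228., 276.])), (1.15, array([229., 290.])), (1.3, array([234., 303.]))]
(1.22, False) 16.15 [-118.2  -26.    42. ] [0.3 0.2 0.1]
(1.3, False) 16.56 [-119.7  -30.4   42.1] [0.8 2.6 0.4]
(1.34, True) 16.77 [-120.3  -30.2   41.9] [-0.   1.2  0.8]
tool q 0.9927817056233532
back 17.33 [-120.2   -5.1   41.9] [ 0.2  0.3 -0.1]
look 19.01 [ -1.8  -9.9 213.9] [ 0.5 -0.4 -0.3]
```

View pics/wrist6.png

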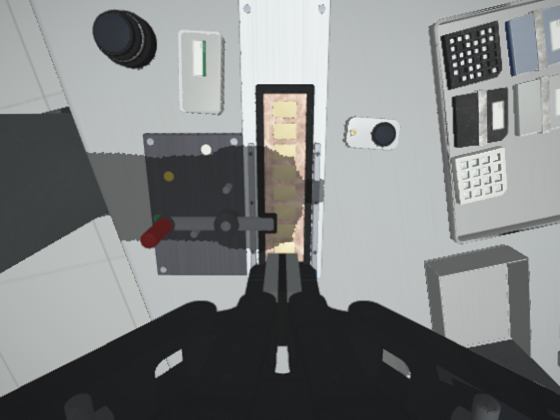

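View pics/scene6.png

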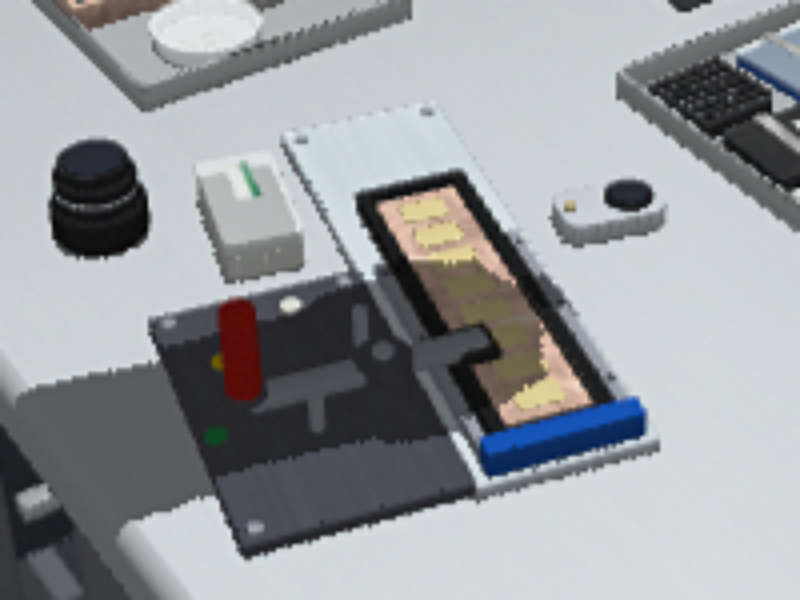

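Run:
```python
from lev import *
m=np.load("m6.npy",allow_pickle=True).item()
H=onz(m,[(150,239)],74)[0]; print(innest(H),ljoint(H))
for px,z in (((257,86),17),((314,86),17),((124,32),43),((386,134),16)): w=onz(m,[px],z)[0]; print(w.round(1),innest(w).round(1))
```

```text
[-117.72965995  -48.00802352   74.        ] 1.2666624844472512
[554.3  39.3  17. ] [-25.4  82.7  17. ]
[606.1  27.5  17. ] [27.8 82.7 17. ]
[458.1 103.7  43. ] [-133.5  123.7   43. ]
[665.5 -31.1  16. ] [98.8 39.  16. ]
```

The lever arm lies straight across the channel with its foot over the boat. The handle reads about 1.27–1.32 rad from two views, and the push ended on a firm stop. The boat is seated and the hand is clear, so I'm handing in.

```bash
python3 -c "
from bench import bot
bot.sign_off(); print(bot.get_state()['t'])"
```

```text
the job is handed in; nothing more can be done
the job is handed in; nothing more can be done
```

The job is handed in: the boat is against the blue stop, and the lever is on its second stop with its foot across the boat. The run took about 19 s of the 48 s allowed. Sign-off gives no verdict, so these are my own last checks:

- **Boat:** with the fingers shut, I pushed its free end until it met the stop. Two presses both halted at the same tool position (y = 96.6 mm). With half the fingers' width (about 11 mm) taken off, that puts the boat's end about 0.6 mm from fully home. From above, the free end read 83.7–83.9 mm before the lever push and 82.7 mm after it (85 is seated). That is slightly past the seat, within the few mm my camera readings can be off.
- **Lever:** I swung the handle round past the yellow dot, with no more than about 6 N showing between steps. A gentle final push ended on a firm stop. The handle read about 1.32 rad in the scene view and 1.27 in the wrist view, where 1.30 is the stop. The arm lies square across the channel over the boat.
- **Bystanders:** the objective, clear box and loupe looked unmoved in the pictures. The objective measured about 3 mm off its first reading, which is camera error. My last loupe reading can't be compared with the first because I picked a different point on it. I did not measure the box again.
- **Hand:** it was clear of everything, about 214 mm above the worktop, at hand-in.

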